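# Set out the injection supplies in their nests

## Robot

A 6-joint arm with a two-finger parallel gripper is mounted at the origin on a cart in front of the work surface, level with it; the furniture and walls round the work are solid. World frame = base frame: x ahead of the robot, y to its left, z up, the work surface at z = 0. Lengths are in m, angles in rad, forces in N, time in s.
With the tool pointing down it reaches from about 0.4 to 0.825 m from the base axis. Payload 7 kg.
Tool frame: the origin (TCP) lies on the centre line of the jaws, within the pads' length; the fingertips stand tip_reach ahead of it and the grasp point (between the pads) is the TCP (tip_reach is the distance from the TCP to the fingertips, in m); z points along the fingers, y is the line along which they close (so a half turn about z gives the same grasp; the last joint's range is limited). The gripper opens to 88 mm and grips with 3 to 60 N. Pads are 19 mm wide; open, the fingers measure 130 mm over their backs; the gripper's body (78 mm by 193 mm) begins 47 mm behind the grasp point.
Start: joints at [1.501, 0.359, 0.012, 0, -1.224, -0.288], TCP at [0.236, 0.632, 0.246] pointing down, gripper open.
Joint ranges: [-3.07, 3.07], [-1.43, 2.12], [-1.02, 1.25], [-3.03, 1.67], [-3.05, -0], [-3.03, 3.03]. Speed limits (rad/s): [2.39, 2.39, 3.01, 3.14, 3.14, 3.14].

## Interface

Orientations are given as [roll, pitch, yaw] about the fixed x, y, z axes, in that order (R = Rz(yaw) Ry(pitch) Rx(roll)).
In Python, from station import get_state, grab_frame, calibration, job_done, find_in, mark_of, tip_reach gives the robot as it stands.
- The arm moves only by the shell command python3 -m handwheel 'ROWS' [OPENING] [FORCE]. ROWS is JSON, a list of rows, each an object with "delta_pos": the shift along the world's x, y, z in units of 30 mm (1.0 is 30 mm), a list of three; "dr": the turn, a rotation vector about the world's x, y, z in degrees, a list of three. In form: [{"delta_pos": [tx, ty, tz], "dr": [rx, ry, rz]}, ...]. A call has 1 to 10 rows; each row shifts and turns the commanded pose from where the row before left it; what a row does not reach is not made up. A row lasts 1/10 s, in which the tool goes at most 50 mm and 8.59 degrees, less where a joint would pass 70% of its speed; a pose out of reach is approached as far as the arm can. A call is refused whole if a number of a shift passes 1 or a number of a turn 8.59, either way. A call with a gripper value outside its range is refused whole. OPENING is the closure, from -1 (fully open) to 1 (shut), set as the call begins (- or left out, the last holds). The fingers move at their own pace and stop on an object; FORCE is the grip in N (left out, the last holds). Time passes only in rows, so rows that do not move let the fingers close. It gives the time, the measured TCP pose, the force, the opening and the grip force at its end, in the units of the state.
- get_state(): the state, without advancing time (a new reading comes with each control period).
- grab_frame(name): name is "side" or "top"; returns the picture (420x560x3 uint8, red, green, blue); there is no depth.
- calibration(name): a dict with "fx", "fy", "cx", "cy" (pixels), "extrinsics" (4x4, takes a point from world to camera coordinates). Camera axes: x right, y down, z forward; pixel columns grow to the right and rows downward; lengths in m; the calibration is good to about 2 mm. A picture is of the moment at which its call begins. calibration takes no time and is no camera call.
- job_done(): hands the job in; it is judged then, once.
Trained networks look in the newest picture that a camera, given by its name, has taken for a name from the list of things; names that differ only in an ending like _2 or _b are one class to them, and where a whole thing is asked for, a point or a joint stands for the part that bears it (a point fixed in the world has none). Each returns a list of dicts, best first, with "conf" (0 to 1); they miss things now and then, are a little off and sometimes report something else, mostly with a low value. They report only what shows in the picture. A call takes as long as a camera call. They do not tell look-alikes from the thing itself.
- find_in(camera, query): "location" ([column, row] in pixels, amid what is visible of it).
- mark_of(camera, query): "location" ([column, row] in pixels: a listed point, or the origin of a listed thing).
The state is a dict: "t": time; "q": joint angles; "qd": joint speeds; "joint_efforts": joint torques, N m; "eef_pos": TCP position; "ee_rot": TCP orientation; "force": force on the tool from outside, world axes, zero at the start; "moment": the same for the moment, N m; "width": finger opening in m; "gripper_force": force on a finger pad.
Only numpy, scipy, OpenCV 4.12 (cv2) and the standard library are available. Lean on these libraries where they do the work, as an engineer would, in place of code of your own. Each camera call takes 0.05 s, during which the arm holds its last target. There are 200 camera calls.

## Task

Set out the supplies in the grey nests made for them: stand the vial in the small round nest, lay the tape roll flat in the large round one, the syringe in the shorter, wider oblong nest and the thumb forceps in the longer, narrower one, both lengthwise (either way round). Each must sit inside its rim on the nest's floor, and the white carton and tub that stand among them must be left where they are.

Things in the scene. Friction and masses are not known exactly. Their poses are not given: they have to be found in the camera images.
- vial: Small glass injection vial with a crimped cap, standing upright on the table: body 43 mm diameter up to 55 mm height, narrower cap above, 77 mm high in all, 55 g. Origin: centre of its underside, z up.
- tape: Roll of pale zinc-oxide tape lying flat: 62 mm diameter, 25 mm high, small hole in the middle, 40 g. Origin: centre of its underside, z up.
- syringe: Empty 10 ml syringe without needle, lying on the table: 118 mm long along its y axis, barrel 12 mm wide and 18 mm high around the origin (from y = -46 to +34 mm), flange 30 mm wide at y = +33 mm, 12 g. Origin: centre of its underside, z up.
- forceps: Steel thumb forceps lying on the table: 140 mm long along their y axis, leaf shaped, 19 mm wide at the ribbed middle, 10 mm high, 22 g. Origin: centre of the underside, z up.
- nest_vial: Small round nest, the vial's: inside 57 mm diameter, outside 63 mm. Fixed to the table, moulded grey plastic with a dark floor; floor 3 mm and rim top 8 mm above the table. Origin: centre of its underside, z up. A broad instrument tray stands on legs beside the nests, its rim 0.24 m above the table, over x > 0.49 m, y > 0.08 m: carry above or round it.
- nest_tape: Large round nest, the tape roll's: inside 78 mm diameter, outside 84 mm. Fixed to the table, moulded grey plastic with a dark floor; floor 3 mm and rim top 8 mm above the table. Origin: centre of its underside, z up. A broad instrument tray stands on legs beside the nests, its rim 0.24 m above the table, over x > 0.49 m, y > 0.08 m: carry above or round it.
- nest_syringe: The shorter, wider oblong nest, the syringe's: inside 134 mm long (along its y axis) and 46 mm wide, end and corner rims 3 mm thick; the middle 76 mm of both long sides has no rim, so fingers can go down to the floor. Fixed to the table, moulded grey plastic with a dark floor; floor 3 mm and rim top 8 mm above the table. Origin: centre of its underside, z up. 
- nest_forceps: The longer, narrower oblong nest, the forceps': inside 156 mm long (along its y axis) and 33 mm wide, end and corner rims 3 mm thick; the middle 76 mm of both long sides has no rim, so fingers can go down to the floor. Fixed to the table, moulded grey plastic with a dark floor; floor 3 mm and rim top 8 mm above the table. Origin: centre of its underside, z up. 
- carton: Bystander: small white folding carton, 77 x 95 x 40 mm high, loose on the table, to be left where it is. Origin: centre of its underside.
- tub: Bystander: small open white plastic tub, 68 mm diameter at the rim, 50 mm high, loose on the table, to be left where it is. Origin: centre of its underside.
Things that resemble listed ones, but are neither listed nor needed, are in the scene too. Several things look just like the vial: the one meant starts nearest to the robot's base.

How it is judged:
By the outcome, as a careful person would: the job done as asked, in the order asked, and still so for the second after the job is handed in, with the robot touching nothing.
It also fails if it takes over 128 s, if anything falls off the work surface, if the arm or the gripper's body presses on something with over 40 N, if the wrist force passes 120 N, or if a joint passes its speed limit or range.

## Working session

There is one attempt and no reset: what is moved stays moved. The work goes in short steps, Python scripts to look and compute and a shell command to move; the robot and the scene stay as the last step left them, time stands still between calls to the robot, and variables do not carry over. Pictures are saved under pics/ and viewed, at most 14 in all, crops included, and the job is handed in when it is done.

```bash
mkdir -p pics; ls
cat > h.py <<'E'
import numpy as np, cv2
from station import *
def cal(n):
    c=calibration(n); return np.array([[c['fx'],0,c['cx']],[0,c['fy'],c['cy']],[0,0,1]]),np.array(c['extrinsics'])
def ray(n,uv,z):
    K,E=cal(n); R,t=E[:3,:3],E[:3,3]; o=-R.T@t; d=R.T@np.linalg.inv(K)@np.array([uv[0],uv[1],1.]); return (o+d*(z-o[2])/d[2])
def proj(n,p):
    K,E=cal(n); q=K@(E[:3,:3]@np.array(p)+E[:3,3]); return q[:2]/q[2]
def save(n,f,crop=None,s=1.4):
    a=grab_frame(n)[:,:,::-1]
    if crop: a=a[crop[1]:crop[3],crop[0]:crop[2]]
    cv2.imwrite('pics/'+f,cv2.resize(np.ascontiguousarray(a),None,fx=s,fy=s,interpolation=cv2.INTER_CUBIC))
E
python3 - <<'E'
from h import *
print(get_state(), tip_reach)
save('top','t0.png'); save('side','s0.png')
for n in('top','side'):
    K,E=cal(n); print(n,K[0,0],(-E[:3,:3].T@E[:3,3]).round(3),E[:3,:3].round(2).tolist())
    for k in 'vial tape syringe forceps nest_vial nest_tape nest_syringe nest_forceps carton tub'.split():
        for m in mark_of(n,k):
            if m['conf']>.2: print(k,round(m['conf'],2),np.round(m['location'],1),ray(n,m['location'],0)[:2].round(4))
E
```

```text
pics
{'t': 0.0, 'q': array([ 1.50110586e+00,  3.59353237e-01,  1.10898077e-02, -3.67390562e-04,
       -1.22411029e+00, -2.88073109e-01]), 'qd': array([-0.00144247,  0.00074497, -0.0015016 , -0.00149872, -0.00253513,
        0.0012219 ]), 'joint_efforts': array([-1.50132011e-03, -5.82716990e+01,  2.93045533e+01,  6.99728429e+00,
        6.91508059e-03, -1.49643656e-04]), 'eef_pos': array([0.23624594, 0.63182511, 0.24465479]), 'ee_rot': array([ 3.13998213e+00, -1.17045588e-04, -3.57888583e-01]), 'force': array([-0.31072006, -0.20937895,  0.16316895]), 'moment': array([-0.05520625, -0.0384622 ,  0.04393386]), 'gripper_force': 0.0, 'width': 0.08773919144833729} 0.019
top 382.8259284750854 [ 0.43  -0.037  0.954] [[-0.02, -1.0, -0.01], [-0.99, 0.02, -0.17], [0.17, 0.01, -0.99]]
vial 0.88 [284.8 154.9] [ 0.7297 -0.0447]
vial 0.84 [366.7 233.6] [ 0.5215 -0.2443]
vial 0.82 [316.5 139.5] [ 0.7694 -0.128 ]
tape 0.81 [225.6 277. ] [0.4216 0.1074]
syringe 0.73 [259.8 272.3] [0.4314 0.0232]
forceps 0.51 [312.8 270.5] [ 0.4333 -0.1071]
nest_vial 0.92 [361.7 191.5] [ 0.6288 -0.2377]
nest_tape 0.7 [
[... 237 characters left out ...]
 [ 0.4047 -0.3204]
side 398.28176025811297 [ 0.071 -0.767  0.561] [[0.81, -0.58, -0.01], [-0.29, -0.39, -0.88], [0.5, 0.72, -0.48]]
vial 0.81 [261.1 291.6] [ 0.4208 -0.2184]
vial 0.61 [319.8 217.3] [ 0.7252 -0.0573]
vial 0.6 [310.8 280.2] [ 0.5294 -0.2515]
vial 0.57 [349. 222.] [ 0.7723 -0.1237]
tape 0.66 [195.9 226.9] [0.4241 0.1016]
syringe 0.7 [213.  233.6] [0.4455 0.0444]
forceps 0.72 [243.8 262.9] [ 0.4439 -0.1113]
nest_vial 0.89 [340.9 262.2] [ 0.6278 -0.2428]
nest_tape 0.55 [278.7 223.3] [ 0.6142 -0.0155]
nest_syringe 0.98 [368.2 290.1] [ 0.6061 -0.3479]
nest_forceps 0.87 [306.5 238.6] [ 0.6269 -0.1185]
carton 0.83 [165.6 200.6] [0.4167 0.2951]
tub 0.91 [287.9 318.5] [ 0.4193 -0.3138]
```

View pics/t0.png

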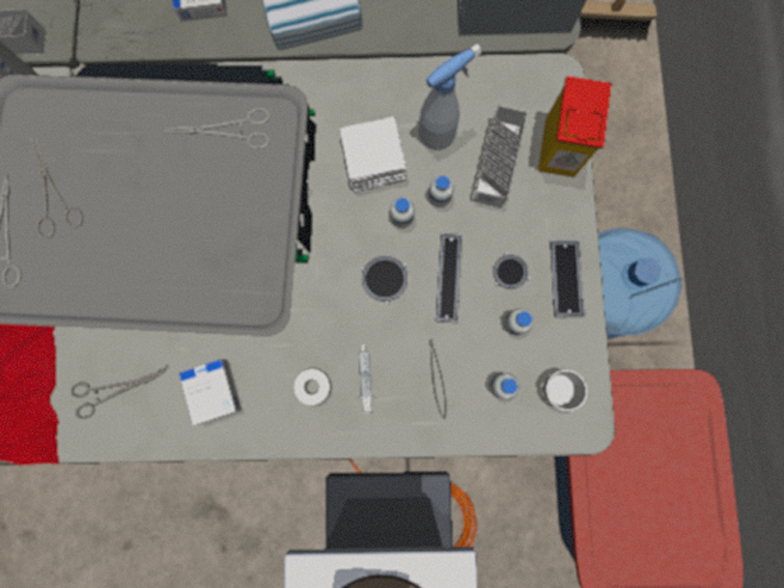

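View pics/s0.png

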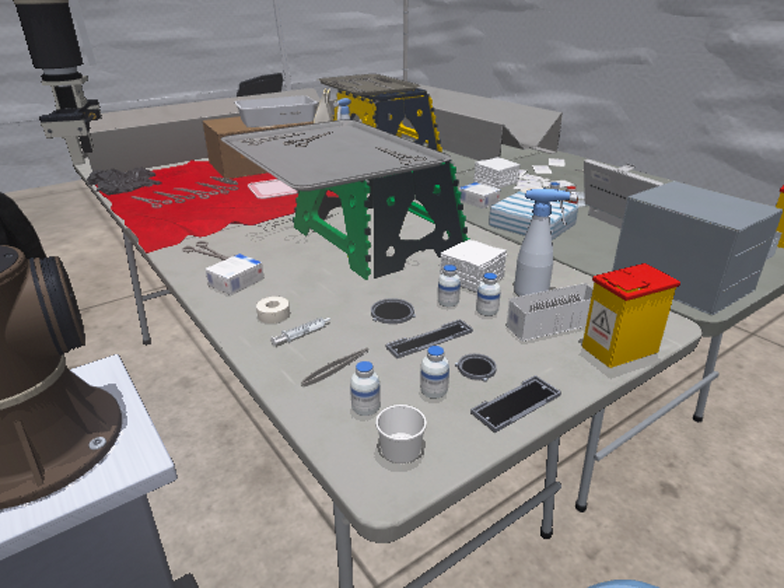

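The pictures (top image, original pixels) show four vials, at (286,150), (315,135), (371,230) and (361,276). By description the right one is (361,276), at about x 0.42, y -0.22, nearest the base. For the forceps there are the thumb forceps at (312,270) and scissors at (85,278), so I take (312,270). The tape (223,277), syringe (260,272) and nests are each unique. The carton beside the tape is at (150,280) and the tub at (402,279).

Run:
```python
from h import *
def blobs(n,mask,z,box,amin=8):
    m=np.zeros(mask.shape,np.uint8); x0,y0,x1,y1=box; m[y0:y1,x0:x1]=mask[y0:y1,x0:x1]
    k,l,s,c=cv2.connectedComponentsWithStats(m)
    for i in range(1,k):
        if s[i,4]>=amin:
            ys,xs=np.where(l==i); P=np.array([ray(n,(a,b),z)[:2] for a,b in zip(xs,ys)])
            mu=P.mean(0); w,v=np.linalg.eigh(np.cov(P.T)); d=v[:,1]; q=(P-mu)@v
            print(n,s[i,4],c[i].round(1),'xy',mu.round(4),'mid',(mu+v@((q.max(0)+q.min(0))/2)).round(4),'ang',np.degrees(np.arctan2(d[1],d[0])).round(1)%180,'ext',(q.max(0)-q.min(0)).round(3))
for n,box in(('top',(245,150,425,240)),('side',(190,190,420,320))):
    a=grab_frame(n).astype(int); g=a.max(2)
    print('floors'); blobs(n,(g<70).astype(np.uint8),.003,box,60)
    b=((a[:,:,2]-a[:,:,0])>60).astype(np.uint8)
    print('caps'); blobs(n,b,.077,(240,100,400,300) if n=='top' else (240,170,400,300))
a=grab_frame('top'); G=cv2.cvtColor(a,cv2.COLOR_RGB2GRAY).astype(int)
bg=cv2.medianBlur(G.astype(np.uint8),41).astype(int)
print('tape');blobs('top',((G-bg)>25).astype(np.uint8),.025,(200,255,240,300),60)
print('syr');blobs('top',(abs(G-bg)>10).astype(np.uint8),.009,(248,240,272,300),30)
print('for');blobs('top',(abs(G-bg)>14).astype(np.uint8),.006,(300,235,325,302),30)
c=np.ascontiguousarray(a[150:305,195:425,::-1])
cv2.imwrite('pics/c1.png',cv2.resize(c,None,fx=3.4,fy=3.4,interpolation=cv2.INTER_CUBIC))
s=np.ascontiguousarray(grab_frame('side')[195:345,170:400,::-1])
cv2.imwrite('pics/c2.png',cv2.resize(s,None,fx=3.4,fy=3.4,interpolation=cv2.INTER_CUBIC))
```

```text
floors
top 434 [320.3 198. ] xy [ 0.6139 -0.1319] mid [ 0.6146 -0.1321] ang 174.7 ext [0.021 0.143]
top 662 [404.6 198.6] xy [ 0.6078 -0.3439] mid [ 0.6085 -0.344 ] ang 179.2 ext [0.036 0.121]
top 248 [364.3 193.7] xy [ 0.6223 -0.2434] mid [ 0.6225 -0.2435] ang 141.4 ext [0.044 0.044]
top 503 [274.3 198.4] xy [ 0.6152 -0.0156] mid [ 0.6161 -0.0148] ang 92.6 ext [0.063 0.066]
caps
top 68 [316.  129.9] xy [ 0.766  -0.1202] mid [ 0.7659 -0.1203] ang 156.1 ext [0.021 0.022]
top 71 [286.9 145.9] xy [ 0.7277 -0.0496] mid [ 0.7281 -0.0496] ang 11.300000000000011 ext [0.021 0.023]
top 83 [374.1 227.4] xy [ 0.5279 -0.2454] mid [ 0.5278 -0.2453] ang 99.9 ext [0.022 0.024]
top 87 [363.5 275.4] xy [ 0.4199 -0.2151] mid [ 0.4198 -0.215 ] ang 106.4 ext [0.022 0.023]
floors
side 121 [275.  192.7] xy [0.7101 0.1359] mid [0.7118 0.1408] ang 175.2 ext [0.049 0.081]
side 240 [279.8 221.6] xy [ 0.6188 -0.014 ] mid [ 0.62   -0.0134] ang 142.0 ext [0.059 0.066]
side 288 [306.  241.4] xy [ 0.6153 -0.1311] mid [ 0.6166 -0.1318] ang 174.5 ext [0.024 0.145]
side 196 [340.3 261.5] xy [ 0.6256 -0.2427] mid [ 0.
[... 497 characters left out ...]
ng 143.9 ext [0.01  0.027]
side 64 [310.8 249.9] xy [ 0.5305 -0.2461] mid [ 0.5307 -0.2464] ang 59.8 ext [0.022 0.023]
side 70 [259.7 261.1] xy [ 0.4219 -0.2153] mid [ 0.4224 -0.2154] ang 125.5 ext [0.023 0.024]
side 20 [310.5 269.4] xy [ 0.4872 -0.2967] mid [ 0.4871 -0.297 ] ang 144.1 ext [0.003 0.022]
tape
top 391 [221.9 276.1] xy [0.4241 0.1126] mid [0.4248 0.1126] ang 113.9 ext [0.059 0.059]
syr
top 117 [259.9 259.6] xy [0.4622 0.022 ] mid [0.4608 0.0219] ang 6.800000000000011 ext [0.023 0.07 ]
top 121 [260.8 283.9] xy [0.4037 0.0204] mid [0.4049 0.022 ] ang 11.900000000000006 ext [0.019 0.059]
for
top 266 [312.1 271. ] xy [ 0.4323 -0.1048] mid [ 0.4342 -0.1045] ang 7.5 ext [0.022 0.139]
```

View pics/c1.png

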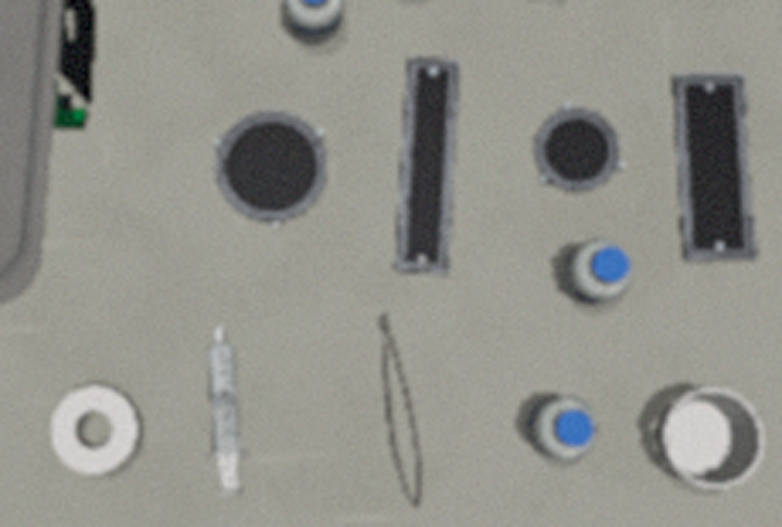

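View pics/c2.png

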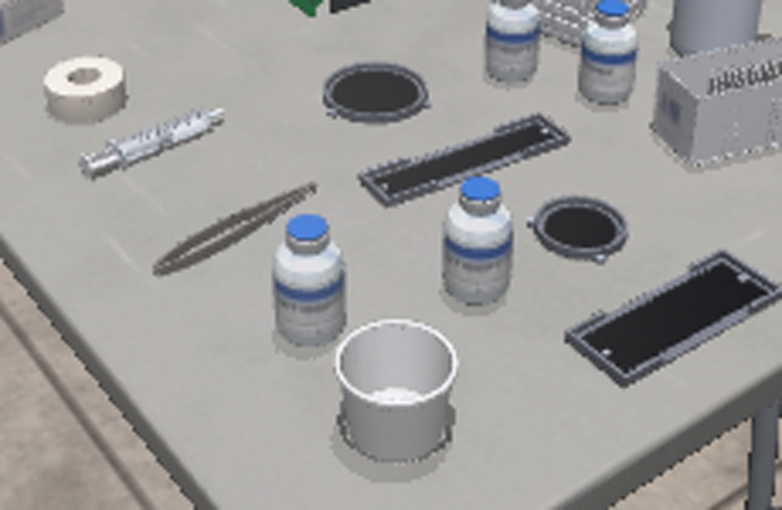

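The crops confirm it: the target vial (crop 1 at (565,425)) is the one nearest the robot. Its neighbours are the tub at (710,437) and the second vial at (600,268). Moving off now.

```bash
python3 -m handwheel '[{"delta_pos":[0.6,-1,0.4],"dr":[0,0,-2.4]},{"delta_pos":[0.6,-1,0.4],"dr":[0,0,-2.4]},{"delta_pos":[0.6,-1,0.4],"dr":[0,0,-2.4]},{"delta_pos":[0.6,-1,0.4],"dr":[0,0,-2.4]},{"delta_pos":[0.6,-1,0.4],"dr":[0,0,-2.4]},{"delta_pos":[0.6,-1,0.4],"dr":[0,0,-2.4]},{"delta_pos":[0.6,-1,0.4],"dr":[0,0,-2.4]},{"delta_pos":[0.6,-1,0.4],"dr":[0,0,-2.4]},{"delta_pos":[0.6,-1,0.4],"dr":[0,0,-2.4]},{"delta_pos":[0.6,-1,0.4],"dr":[0,0,-2.4]}]' && python3 -m handwheel '[{"delta_pos":[0,-1,0],"dr":[0,0,0]},{"delta_pos":[0,-1,0],"dr":[0,0,0]},{"delta_pos":[0,-1,0],"dr":[0,0,0]},{"delta_pos":[0,-1,0],"dr":[0,0,0]},{"delta_pos":[0,-1,0],"dr":[0,0,0]},{"delta_pos":[0,-1,0],"dr":[0,0,0]},{"delta_pos":[0,-1,0],"dr":[0,0,0]},{"delta_pos":[0,-1,0],"dr":[0,0,0]},{"delta_pos":[0,-1,0],"dr":[0,0,0]},{"delta_pos":[0,-1,0],"dr":[0,0,0]}]'
```

```text
t: 2.3
eef_pos: [0.4169, 0.3308, 0.3663]
ee_rot: [-3.141, 0.0, -0.778]
force: [0.7, -1.3, 0.3]
width: 0.0879
gripper_force: 0.0
t: 3.3
eef_pos: [0.4161, 0.031, 0.3659]
ee_rot: [-3.141, -0.0, -0.776]
force: [0.8, -0.1, 0.0]
width: 0.0879
gripper_force: 0.0
```

```bash
python3 -m handwheel '[{"delta_pos":[0,-1,-0.7],"dr":[0,0,0]},{"delta_pos":[0,-1,-0.7],"dr":[0,0,0]},{"delta_pos":[0,-1,-0.7],"dr":[0,0,0]},{"delta_pos":[0,-1,-0.7],"dr":[0,0,0]},{"delta_pos":[0,-1,-0.7],"dr":[0,0,0]},{"delta_pos":[0,-1,-0.7],"dr":[0,0,0]},{"delta_pos":[0,-1,-0.7],"dr":[0,0,0]},{"delta_pos":[0,-1,-0.7],"dr":[0,0,0]},{"delta_pos":[0.16,-0.2,-0.7],"dr":[0,0,0]},{"delta_pos":[0,0,0],"dr":[0,0,0]}]' -0.5 10
python3 -c "
from h import *
save('top','t1.png',(300,180,440,310),4)"
```

```text
t: 4.3
eef_pos: [0.4196, -0.2145, 0.174]
ee_rot: [3.139, 0.004, -0.779]
force: [0.7, 0.1, 0.3]
width: 0.0659
gripper_force: 0.0
```

View pics/t1.png

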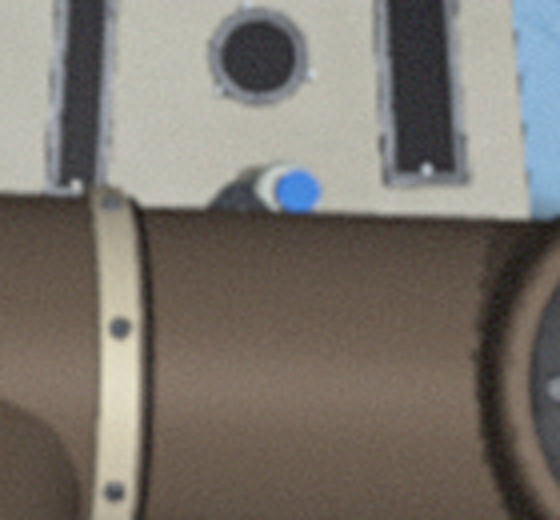

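The arm hides the gripper from the top camera, and only the second vial's cap and the nests show. Both cameras agreed on the position, so I descend and grip.

```bash
python3 -m handwheel '[{"delta_pos":[0.04,-0.02,-0.8],"dr":[0,0,0]},{"delta_pos":[0,0,-0.8],"dr":[0,0,0]},{"delta_pos":[0,0,-0.8],"dr":[0,0,0]},{"delta_pos":[0,0,-0.8],"dr":[0,0,0]},{"delta_pos":[0,0,-0.8],"dr":[0,0,0]},{"delta_pos":[0,0,0],"dr":[0,0,0]}]' && python3 -m handwheel '[{"delta_pos":[0,0,0],"dr":[0,0,0]},{"delta_pos":[0,0,0],"dr":[0,0,0]},{"delta_pos":[0,0,0],"dr":[0,0,0]},{"delta_pos":[0,0,0],"dr":[0,0,0]},{"delta_pos":[0,0,0],"dr":[0,0,0]},{"delta_pos":[0,0,0],"dr":[0,0,0]}]' 1 12
python3 -c "
from h import *
save('side','s1.png',(200,180,400,330),4)"
```

```text
t: 4.95
eef_pos: [0.4215, -0.2135, 0.0555]
ee_rot: [3.14, 0.002, -0.776]
force: [0.1, -0.2, 0.2]
width: 0.0659
gripper_force: 0.0
t: 5.55
eef_pos: [0.4232, -0.2144, 0.0578]
ee_rot: [-3.14, -0.002, -0.776]
force: [-1.8, 2.1, 8.6]
width: 0.0427
gripper_force: 12.0
```

View pics/s1.png

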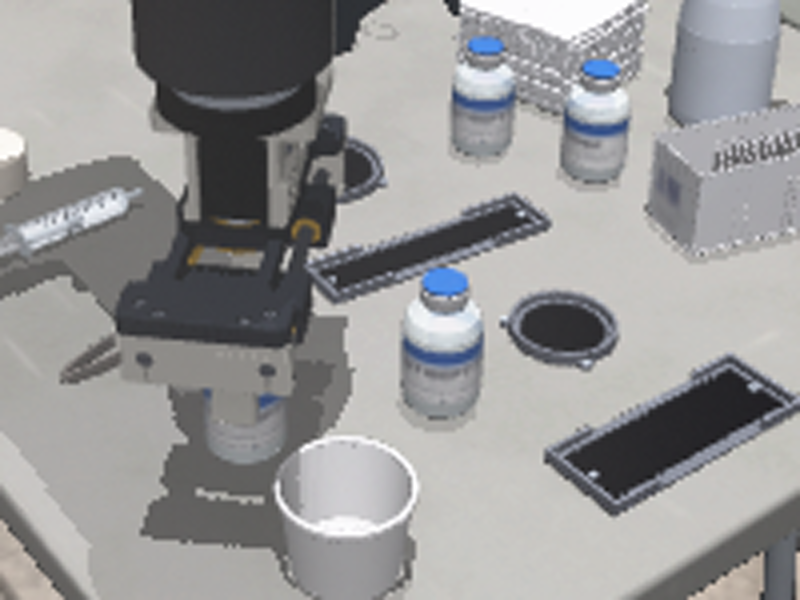

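```bash
python3 -m handwheel '[{"delta_pos":[0,0,0.5],"dr":[0,0,0]},{"delta_pos":[0,0,0.8],"dr":[0,0,0]},{"delta_pos":[0,0,0.9],"dr":[0,0,0]},{"delta_pos":[0,0,1],"dr":[0,0,0]},{"delta_pos":[0,0,0.9],"dr":[0,0,0]},{"delta_pos":[0,0,0],"dr":[0,0,0]}]' && python3 -m handwheel '[{"delta_pos":[0.4,-0.1,0],"dr":[0,0,5]},{"delta_pos":[0.8,-0.1,0],"dr":[0,0,5]},{"delta_pos":[0.9,-0.1,0],"dr":[0,0,5]},{"delta_pos":[0.9,-0.1,0],"dr":[0,0,5]},{"delta_pos":[0.9,-0.1,0],"dr":[0,0,5]},{"delta_pos":[0.9,-0.1,0],"dr":[0,0,5]},{"delta_pos":[0.9,-0.1,0],"dr":[0,0,5]},{"delta_pos":[0.6,-0.1,0],"dr":[0,0,5]},{"delta_pos":[0.4,-0.1,0],"dr":[0,0,4.5]},{"delta_pos":[0,0,0],"dr":[0,0,0]}]'
python3 -c "
from h import *
print(get_state()['eef_pos'],get_state()['ee_rot'])
save('side','s2.png',(230,130,430,280),4)"
```

```text
t: 6.2
eef_pos: [0.4245, -0.2149, 0.1837]
ee_rot: [-3.137, -0.006, -0.776]
force: [0.3, 0.1, -0.3]
width: 0.0428
gripper_force: 12.0
t: 7.2
eef_pos: [0.6242, -0.2415, 0.1783]
ee_rot: [-3.141, 0.001, 0.001]
force: [-1.1, 0.1, -0.2]
width: 0.0424
gripper_force: 12.0
[ 0.62420839 -0.24154386  0.17828394] [-3.14145830e+00  1.18202797e-03  1.45580864e-03]
```

View pics/s2.png

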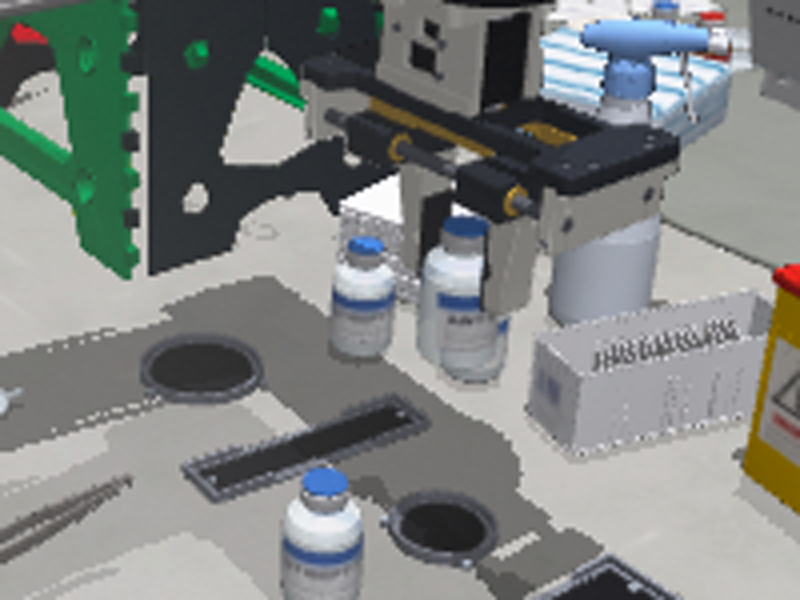

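```bash
python3 -c "
from h import *
a=grab_frame('side').astype(int); b=((a[:,:,2]-a[:,:,0])>50)
b[:, :335]=0; b[:,356:]=0; b[:180]=0; b[195:]=0
ys,xs=np.where(b); c=(xs.mean(),ys.mean()); print(c,len(xs))
for z in(.19,.195,.2,.205): print(z,ray('side',c,z))
print(get_state()['eef_pos'])"
```

```text
(np.float64(345.6585365853659), np.float64(186.390243902439)) 41
0.19 [ 0.63351842 -0.23216246  0.19      ]
0.195 [ 0.62593554 -0.23937596  0.195     ]
0.2 [ 0.61835265 -0.24658945  0.2       ]
0.205 [ 0.61076977 -0.25380294  0.205     ]
[ 0.62279888 -0.24126517  0.1787598 ]
```

```bash
python3 -m handwheel '[{"delta_pos":[0,-0.05,-0.6],"dr":[0,0,0]},{"delta_pos":[0,0,-0.9],"dr":[0,0,0]},{"delta_pos":[0,0,-0.9],"dr":[0,0,0]},{"delta_pos":[0,0,-0.7],"dr":[0,0,0]},{"delta_pos":[0,0,-0.5],"dr":[0,0,0]},{"delta_pos":[0,0,0],"dr":[0,0,0]},{"delta_pos":[0,0,0],"dr":[0,0,0]}]' && python3 -m handwheel '[{"delta_pos":[0,0,-0.1],"dr":[0,0,0]},{"delta_pos":[0,0,-0.1],"dr":[0,0,0]},{"delta_pos":[0,0,0],"dr":[0,0,0]}]'
python3 -c "
from h import *
save('side','s3.png',(270,180,400,280),6)"
```

```text
t: 8.0
eef_pos: [0.6236, -0.243, 0.0722]
ee_rot: [3.141, -0.0, -0.0]
force: [0.7, -0.3, -0.9]
width: 0.0433
gripper_force: 12.0
t: 8.3
eef_pos: [0.6234, -0.2428, 0.0658]
ee_rot: [-3.142, -0.0, -0.0]
force: [0.2, 0.7, -1.6]
width: 0.043
gripper_force: 12.0
```

View pics/s3.png

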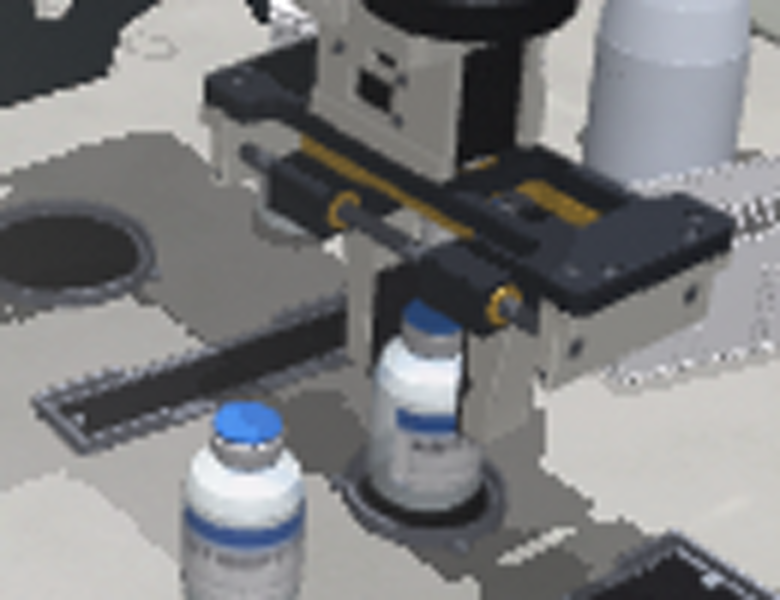

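The vial (crop at (430,400)) is inside the round rim and just above the floor. I lower it the last few millimetres and release.

```bash
python3 -m handwheel '[{"delta_pos":[0,0,-0.05],"dr":[0,0,0]},{"delta_pos":[0,0,-0.05],"dr":[0,0,0]},{"delta_pos":[0,0,0],"dr":[0,0,0]}]' && python3 -m handwheel '[{"delta_pos":[0,0,0],"dr":[0,0,0]},{"delta_pos":[0,0,0],"dr":[0,0,0]},{"delta_pos":[0,0,0],"dr":[0,0,0]},{"delta_pos":[0,0,0],"dr":[0,0,0]}]' -0.5 && python3 -m handwheel '[{"delta_pos":[0,0,0.5],"dr":[0,0,0]},{"delta_pos":[0,0,0.8],"dr":[0,0,0]},{"delta_pos":[0,0,0.8],"dr":[0,0,0]},{"delta_pos":[0,0,0.9],"dr":[0,0,0]},{"delta_pos":[0,0.4,1],"dr":[0,0,0]},{"delta_pos":[0,1,1],"dr":[0,0,0]},{"delta_pos":[-0.5,1,1],"dr":[0,0,0]},{"delta_pos":[-1,1,0.5],"dr":[0,0,0]},{"delta_pos":[-1,1,0],"dr":[0,0,0]},{"delta_pos":[-1,1,0],"dr":[0,0,0]}]'
```

```text
t: 8.65
eef_pos: [0.6232, -0.2429, 0.0623]
ee_rot: [-3.141, 0.0, -0.0]
force: [-0.6, 0.8, -0.2]
width: 0.0426
gripper_force: 12.0
t: 9.05
eef_pos: [0.6235, -0.2429, 0.0627]
ee_rot: [3.142, -0.0, -0.0]
force: [0.7, -1.0, -0.2]
width: 0.0643
gripper_force: 0.0
t: 10.05
eef_pos: [0.5175, -0.0799, 0.2594]
ee_rot: [-3.141, -0.003, -0.0]
force: [1.1, 0.9, 0.4]
width: 0.066
gripper_force: 0.0
```

Run:
```python
from h import *
a=grab_frame('side'); G=cv2.cvtColor(a,cv2.COLOR_RGB2GRAY).astype(int)
print([ (round(m['conf'],2),np.round(m['location'],1),ray('side',m['location'],0)[:2].round(4)) for m in mark_of('side','tape')])
b=np.ascontiguousarray(a[205:235,175:215,::-1]); s=np.ascontiguousarray(a[200:280,190:330,::-1])
# side tape silhouette vs model
sub=G[200:240,175:215]; m=(sub>185)&(a[200:240,175:215].max(2)>190)
ys,xs=np.where(m); print(xs.min()+175,xs.max()+175,ys.min()+200,ys.max()+200)
p=[.424,.1126]
P=np.array([proj('side',[p[0]+.031*np.cos(t),p[1]+.031*np.sin(t),z]) for t in np.linspace(0,6.28,60) for z in(0,.025)])
print(P.min(0),P.max(0))
```

```text
[(0.85, array([196.4, 226. ]), array([0.4272, 0.105 ]))]
188 214 215 239
[181.28429146 211.52166826] [205.64237441 231.31957299]
```

```bash
python3 -m handwheel '[{"delta_pos":[-1,0.3,-0.4],"dr":[0,0,0]},{"delta_pos":[-1,0.5,-0.4],"dr":[0,0,0]},{"delta_pos":[-1,0.8,-0.4],"dr":[0,0,0]},{"delta_pos":[0,1,-0.4],"dr":[0,0,0]},{"delta_pos":[0,1,-0.4],"dr":[0,0,0]},{"delta_pos":[0,1,-0.4],"dr":[0,0,0]},{"delta_pos":[0,1,-0.4],"dr":[0,0,0]},{"delta_pos":[0,0.7,-0.4],"dr":[0,0,0]},{"delta_pos":[0,0,0],"dr":[0,0,0]}]' -1
python3 -c "
from h import *
save('side','s4.png',(110,120,310,270),4)
print(get_state()['eef_pos'])"
```

```text
t: 11.05
eef_pos: [0.4284, 0.1098, 0.1613]
ee_rot: [3.141, 0.0, 0.002]
force: [0.4, -0.6, -0.2]
width: 0.0874
gripper_force: 0.0
[0.42848587 0.10894749 0.16178647]
```

View pics/s4.png

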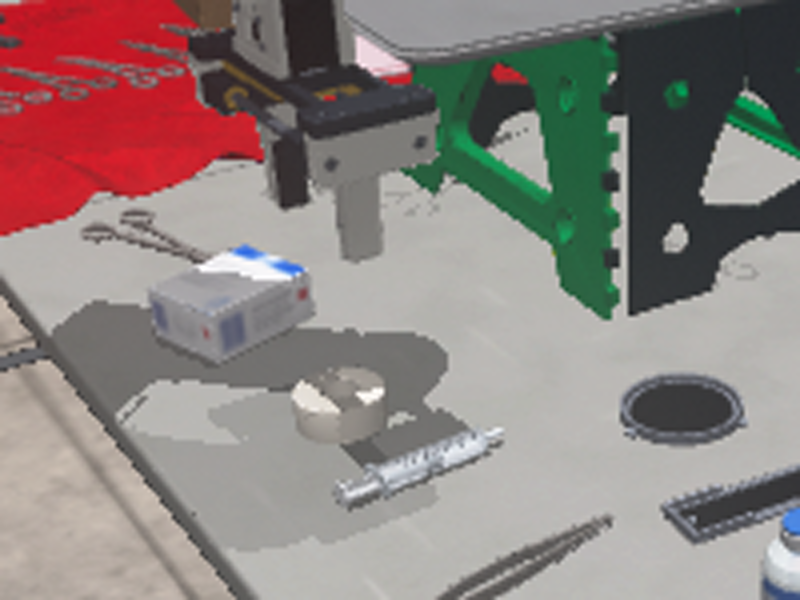

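The view shows the tape at crop (340,405), the syringe clear of the finger path, and the carton well away. Descending on the tape.

```bash
python3 -m handwheel '[{"delta_pos":[-0.1,0.04,-0.7],"dr":[0,0,0]},{"delta_pos":[0,0,-0.9],"dr":[0,0,0]},{"delta_pos":[0,0,-0.9],"dr":[0,0,0]},{"delta_pos":[0,0,-0.9],"dr":[0,0,0]},{"delta_pos":[0,0,-0.7],"dr":[0,0,0]},{"delta_pos":[0,0,-0.3],"dr":[0,0,0]},{"delta_pos":[0,0,0],"dr":[0,0,0]}]' && python3 -m handwheel '[{"delta_pos":[0,0,0],"dr":[0,0,0]},{"delta_pos":[0,0,0],"dr":[0,0,0]},{"delta_pos":[0,0,0],"dr":[0,0,0]},{"delta_pos":[0,0,0],"dr":[0,0,0]},{"delta_pos":[0,0,0],"dr":[0,0,0]}]' 1 12
```

```text
t: 11.8
eef_pos: [0.4253, 0.1087, 0.0293]
ee_rot: [3.14, 0.001, -0.001]
force: [-0.3, -0.4, -0.3]
width: 0.0879
gripper_force: 0.0
t: 12.3
eef_pos: [0.4258, 0.1096, 0.0302]
ee_rot: [-3.141, -0.001, 0.0]
force: [-0.6, 0.4, 6.7]
width: 0.0601
gripper_force: 12.0
```

```bash
python3 -m handwheel '[{"delta_pos":[0,0,0.5],"dr":[0,0,0]},{"delta_pos":[0,0,0.9],"dr":[0,0,0]},{"delta_pos":[0,0,0.9],"dr":[0,0,0]},{"delta_pos":[0,-0.6,0.7],"dr":[0,0,-6]},{"delta_pos":[0,-0.9,0],"dr":[0,0,-6]},{"delta_pos":[0,-0.9,0],"dr":[0,0,-6]},{"delta_pos":[0,-0.9,0],"dr":[0,0,-6]},{"delta_pos":[0,-0.5,0],"dr":[0,0,-6]},{"delta_pos":[0,-0.3,0],"dr":[0,0,-6]},{"delta_pos":[0.2,0,0],"dr":[0,0,-6]}]' && python3 -m handwheel '[{"delta_pos":[0.5,0,0],"dr":[0,0,-6]},{"delta_pos":[0.9,0,0],"dr":[0,0,-6]},{"delta_pos":[0.9,0,0],"dr":[0,0,-6]},{"delta_pos":[0.9,0,0],"dr":[0,0,-6]},{"delta_pos":[0.9,0,0],"dr":[0,0,-6]},{"delta_pos":[0.9,0,0],"dr":[0,0,-6]},{"delta_pos":[0.7,0,0],"dr":[0,0,-6]},{"delta_pos":[0.4,0,0],"dr":[0,0,-6]},{"delta_pos":[0,0,0],"dr":[0,0,0]},{"delta_pos":[0,0,0],"dr":[0,0,0]}]'
python3 -c "
from h import *
save('side','s5.png',(200,130,350,242),5)
print(get_state()['eef_pos'])"
```

```text
t: 13.3
eef_pos: [0.4305, -0.0148, 0.1195]
ee_rot: [3.141, 0.001, -0.739]
force: [-0.3, -0.0, -1.2]
width: 0.0601
gripper_force: 12.0
t: 14.3
eef_pos: [0.6137, -0.0138, 0.119]
ee_rot: [3.14, -0.0, -1.569]
force: [-0.4, -0.4, -0.6]
width: 0.0602
gripper_force: 12.0
[ 0.61352939 -0.01374022  0.11924872]
```

View pics/s5.png

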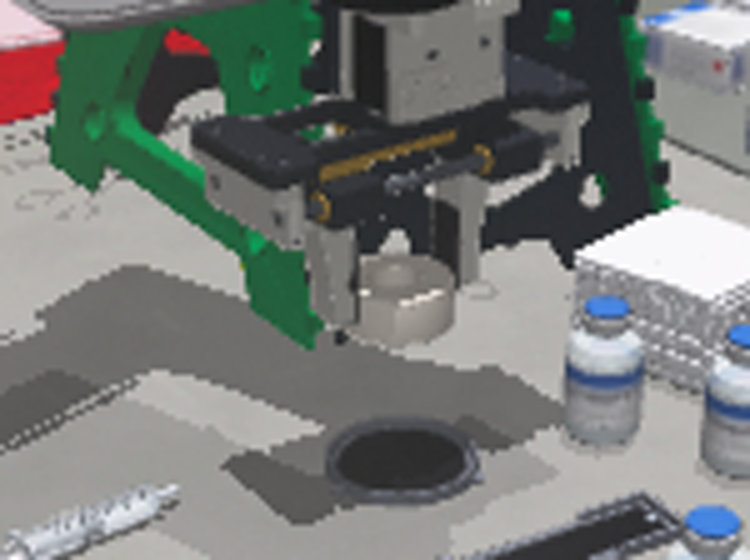

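```bash
python3 -c "
from h import *
print(proj('side',[.6135,-.0137,.1025]),proj('side',[.6255,-.0137,.1025]),proj('side',[.6135,-.0237,.1025]))
print(ray('side',(281,190),.1025),ray('side',(281,222),.004))"
```

```text
[277.90166581 189.28766036] [281.62331583 188.07216214] [280.17661452 190.66681836]
[ 0.617492   -0.02185142  0.1025    ] [ 0.61931154 -0.01902332  0.004     ]
```

```bash
python3 -c "
from h import *
T=np.linspace(0,6.28,90)
def ext(x,y,r,z0,z1):
    P=np.array([proj('side',[x+r*np.cos(t),y+r*np.sin(t),z]) for t in T for z in(z0,z1)]); return P.min(0).round(1),P.max(0).round(1)
print('nest obs 265-296.6, 213.4-230.6',ext(.617,-.0145,.042,0,.008))
for y in(-.0137,-.019,-.024): print(y,'obs right 291 rows 181-199',ext(.6135,y,.031,.09,.115))"
```

```text
nest obs 265-296.6, 213.4-230.6 (array([263.8, 212.7]), array([294.8, 231.1]))
-0.0137 obs right 291 rows 181-199 (array([265.9, 179.9]), array([289.9, 199.1]))
-0.019 obs right 291 rows 181-199 (array([267. , 180.5]), array([291.1, 199.9]))
-0.024 obs right 291 rows 181-199 (array([268.1, 181.2]), array([292.3, 200.6]))
```

```bash
python3 -m handwheel '[{"delta_pos":[0.1,-0.03,-0.5],"dr":[0,0,0]},{"delta_pos":[0,0,-0.8],"dr":[0,0,0]},{"delta_pos":[0,0,-0.7],"dr":[0,0,0]},{"delta_pos":[0,0,-0.5],"dr":[0,0,0]},{"delta_pos":[0,0,-0.2],"dr":[0,0,0]},{"delta_pos":[0,0,-0.1],"dr":[0,0,0]},{"delta_pos":[0,0,0],"dr":[0,0,0]},{"delta_pos":[0,0,0],"dr":[0,0,0]}]'
python3 -c "
from h import *
save('side','s6.png',(220,170,340,260),6)"
```

```text
t: 15.15
eef_pos: [0.6178, -0.0145, 0.0363]
ee_rot: [-3.14, 0.0, -1.57]
force: [0.0, 0.6, -0.2]
width: 0.0601
gripper_force: 12.0
```

View pics/s6.png

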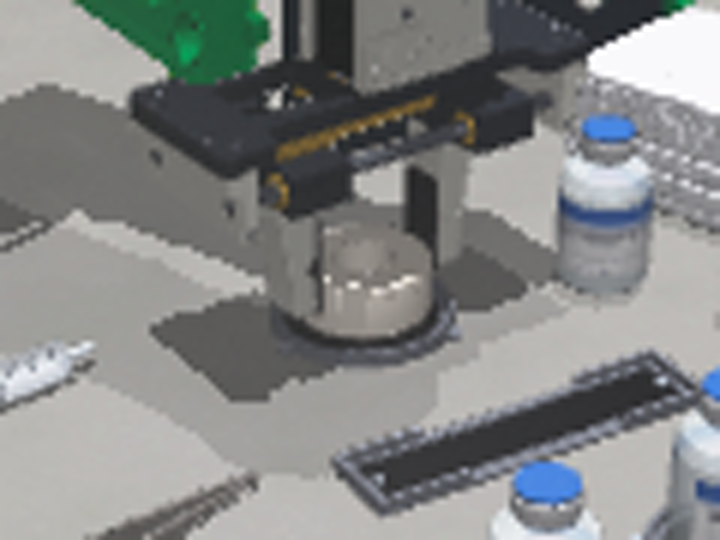

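The tape hangs within the round rim (crop (370,280)), centred and about 3 mm above the floor. Lowering and releasing.

```bash
python3 -m handwheel '[{"delta_pos":[0,0,-0.06],"dr":[0,0,0]},{"delta_pos":[0,0,-0.05],"dr":[0,0,0]},{"delta_pos":[0,0,0],"dr":[0,0,0]}]' && python3 -m handwheel '[{"delta_pos":[0,0,0],"dr":[0,0,0]},{"delta_pos":[0,0,0],"dr":[0,0,0]},{"delta_pos":[0,0,0],"dr":[0,0,0]},{"delta_pos":[0,0,0],"dr":[0,0,0]}]' -0.9 && python3 -m handwheel '[{"delta_pos":[0,0,0.4],"dr":[0,0,0]},{"delta_pos":[0,0,0.8],"dr":[0,0,0]},{"delta_pos":[0,0,0.9],"dr":[0,0,0]},{"delta_pos":[0,-0.7,1],"dr":[0,0,6]},{"delta_pos":[0,-1,1],"dr":[0,0,8]},{"delta_pos":[0,-1,1],"dr":[0,0,8]},{"delta_pos":[0,-1,0],"dr":[0,0,8]},{"delta_pos":[0,-1,0],"dr":[0,0,8]},{"delta_pos":[0,-1,0],"dr":[0,0,8]},{"delta_pos":[0,-1,0],"dr":[0,0,8]}]'
python3 - <<'E'
from h import *
for n in ('top','side'):
    grab_frame(n)
    for k in('syringe','tape','nest_tape','vial','nest_vial','forceps'):
        for m in find_in(n,k)[:4]:
            if m['conf']>.3: print(n,k,round(m['conf'],2),np.round(m['location'],1),ray(n,m['location'],.012)[:2].round(4))
    save(n,n+'7.png',(200,150,345,300) if n=='top' else (170,190,340,290),4)
E
```

```text
t: 15.5
eef_pos: [0.6177, -0.0145, 0.0332]
ee_rot: [-3.141, 0.0, -1.57]
force: [-2.2, 0.6, 5.4]
width: 0.0598
gripper_force: 12.0
t: 15.9
eef_pos: [0.6173, -0.0146, 0.0321]
ee_rot: [3.141, -0.0, -1.571]
force: [0.4, -0.1, 0.4]
width: 0.0819
gripper_force: 0.0
t: 16.9
eef_pos: [0.6173, -0.2168, 0.1865]
ee_rot: [-3.141, -0.001, -0.622]
force: [0.7, 0.8, -0.1]
width: 0.0832
gripper_force: 0.0
top vial 0.71 [369.3 227.7] [ 0.5348 -0.2489]
top vial 0.66 [367.8 191.6] [ 0.6257 -0.2504]
top vial 0.39 [403.9 218.5] [ 0.5559 -0.3355]
top nest_vial 0.49 [356.5 198.8] [ 0.6079 -0.2212]
side syringe 0.64 [208.2 233.1] [0.4287 0.0365]
side tape 0.61 [281.8 218.5] [ 0.6241 -0.0162]
side nest_tape 0.62 [270.8 227.3] [ 0.574  -0.0356]
side vial 0.88 [320.2 204.6] [ 0.76   -0.0184]
side vial 0.87 [307.5 266.6] [ 0.5442 -0.2217]
side vial 0.8 [349.4 208.2] [ 0.8122 -0.0837]
side vial 0.7 [340.7 245.8] [ 0.6615 -0.2058]
side nest_vial 0.63 [342.4 266.2] [ 0.6083 -0.2668]
side forceps 0.57 [235.9 265.3] [ 0.4168 -0.1224]
```

```bash
python3 -c "
import cv2,numpy as np
a=cv2.imread('pics/top7.png');b=cv2.imread('pics/side7.png');a=a[:,:]
b=cv2.resize(b,None,fx=.75,fy=.75);a=cv2.resize(a,None,fx=.5,fy=.5)
H=max(a.shape[0],b.shape[0]);o=np.zeros((H,a.shape[1]+b.shape[1],3),np.uint8);o[:a.shape[0],:a.shape[1]]=a;o[:b.shape[0],a.shape[1]:]=b
print(o.shape);cv2.imwrite('pics/m7.png',o)"
```

```text
(300, 800, 3)
```

View pics/m7.png

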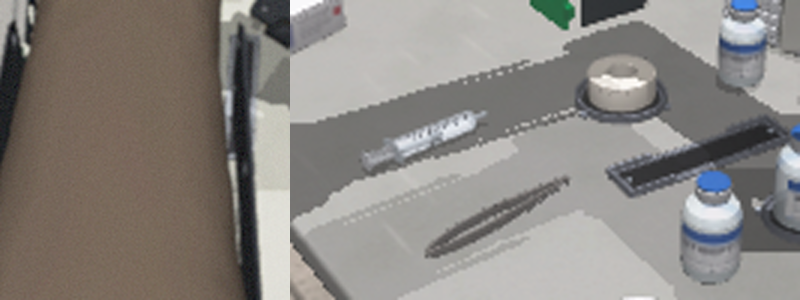

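The tape sits in its nest, the vial stands in its own, and the syringe and forceps lie undisturbed. In the mosaic the syringe nozzle is at (487,113) and its plunger end at (363,162).

Run:
```python
from h import *
cal_=lambda c,r:((c-290)/3+170,r/3+190)
for k,p in dict(noz=(487,113),plung=(363,162),flange=(398,150),fb=(432,248),ft=(568,181),tape=(622,95)).items(): print(k,ray('side',cal_(*p),.008)[:2].round(4))
for k,p in dict(noz=(219,328),plung=(231,492),barrel0=(217,345),fl=(226,455),ft=(382,317),fb=(417,505)).items(): print(k,ray('top',(p[0]/3.4+195,p[1]/3.4+150),.008)[:2].round(4))
# flange profile: width of syringe bright/dark mask per row in side frame
a=grab_frame('side'); 
for k in('syringe','forceps'):
  print([(round(m['conf'],2),ray('side',m['location'],0)[:2].round(4)) for m in mark_of('side',k)])
```

```text
noz [0.5021 0.0232]
plung [0.3805 0.0178]
flange [0.412  0.0167]
fb [ 0.3723 -0.1165]
ft [ 0.5016 -0.1048]
tape [ 0.6157 -0.0225]
noz [0.4942 0.023 ]
plung [0.3779 0.0157]
barrel0 [0.482  0.0246]
fl [0.4037 0.0189]
ft [ 0.4998 -0.0953]
fb [ 0.3665 -0.116 ]
[(0.51, array([0.4418, 0.0324]))]
[(0.64, array([ 0.4388, -0.117 ]))]
```

```bash
python3 -m handwheel '[{"delta_pos":[-0.5,0.5,0],"dr":[0,0,4]},{"delta_pos":[-0.7,0.9,0],"dr":[0,0,5]},{"delta_pos":[-0.7,1,0],"dr":[0,0,5]},{"delta_pos":[-0.7,1,0],"dr":[0,0,5]},{"delta_pos":[-0.7,1,-0.5],"dr":[0,0,5]},{"delta_pos":[-0.7,1,-0.6],"dr":[0,0,5]},{"delta_pos":[-0.7,1,-0.6],"dr":[0,0,5]},{"delta_pos":[-0.7,1,-0.6],"dr":[0,0,5]},{"delta_pos":[-0.4,0.5,-0.6],"dr":[0,0,0]},{"delta_pos":[0,0,0],"dr":[0,0,0]}]' -0.14 && python3 -m handwheel '[{"delta_pos":[0,0,-0.5],"dr":[0,0,0]},{"delta_pos":[0,0,-0.5],"dr":[0,0,0]},{"delta_pos":[0,0,0],"dr":[0,0,0]}]'; python3 -c "
from station import *
s=get_state();print(s['eef_pos'],s['ee_rot'],s['q'])"
```

```text
t: 18.85
eef_pos: [0.4409, 0.0222, 0.0967]
ee_rot: [3.141, 0.003, 0.054]
force: [0.1, -0.3, -0.2]
width: 0.0503
gripper_force: 0.0
t: 19.15
eef_pos: [0.443, 0.0209, 0.0674]
ee_rot: [3.141, 0.002, 0.052]
force: [-0.6, 0.1, -0.5]
width: 0.0497
gripper_force: 0.0
[0.44299627 0.02087071 0.06737837] [3.14070171e+00 2.06752863e-03 5.19100201e-02] [ 4.94248800e-01  1.88499675e-01 -7.12053879e-01 -1.28134039e-04
 -6.72492684e-01  1.12855879e+00]
```

```bash
python3 -m handwheel '[{"delta_pos":[0,0,-0.6],"dr":[0,0,0]},{"delta_pos":[0,0,-0.5],"dr":[0,0,0]},{"delta_pos":[0,0,-0.28],"dr":[0,0,0]},{"delta_pos":[0,0,0],"dr":[0,0,0]}]' && python3 -m handwheel '[{"delta_pos":[0,0,0],"dr":[0,0,0]},{"delta_pos":[0,0,0],"dr":[0,0,0]},{"delta_pos":[0,0,0],"dr":[0,0,0]},{"delta_pos":[0,0,0],"dr":[0,0,0]},{"delta_pos":[0,0,0],"dr":[0,0,0]},{"delta_pos":[0,0,0],"dr":[0,0,0]}]' 1 10 && python3 -m handwheel '[{"delta_pos":[0,0,0.3],"dr":[0,0,0]},{"delta_pos":[0,0,0.6],"dr":[0,0,0]},{"delta_pos":[0,0,0.8],"dr":[0,0,0]},{"delta_pos":[0,0,0.8],"dr":[0,0,0]},{"delta_pos":[0,0,0.8],"dr":[0,0,0]},{"delta_pos":[0,0,0.7],"dr":[0,0,0]},{"delta_pos":[0,0,0],"dr":[0,0,0]}]'
```

```text
t: 19.55
eef_pos: [0.4434, 0.021, 0.0266]
ee_rot: [3.141, 0.001, 0.052]
force: [-0.6, 0.3, 0.1]
width: 0.0498
gripper_force: 0.0
t: 20.15
eef_pos: [0.4435, 0.0215, 0.0271]
ee_rot: [-3.142, -0.0, 0.052]
force: [-0.7, 1.0, 3.0]
width: 0.0128
gripper_force: 10.0
t: 20.85
eef_pos: [0.445, 0.022, 0.1502]
ee_rot: [-3.14, -0.005, 0.053]
force: [1.4, 1.0, 0.2]
width: 0.0129
gripper_force: 10.0
```

```bash
python3 -m handwheel '[{"delta_pos":[0.2,-0.5,0],"dr":[0,0,-0.5]},{"delta_pos":[0.4,-0.8,0],"dr":[0,0,-0.5]},{"delta_pos":[0.5,-1,0],"dr":[0,0,-0.5]},{"delta_pos":[0.5,-1,0],"dr":[0,0,-0.5]},{"delta_pos":[0.5,-1,0],"dr":[0,0,-0.5]},{"delta_pos":[0.5,-1,0],"dr":[0,0,-0.5]},{"delta_pos":[0.5,-1,0],"dr":[0,0,-0.5]},{"delta_pos":[0.5,-1,0],"dr":[0,0,0]},{"delta_pos":[0.5,-1,0],"dr":[0,0,0]},{"delta_pos":[0.5,-1,0],"dr":[0,0,0]}]' && python3 -m handwheel '[{"delta_pos":[0.5,-1,0],"dr":[0,0,0]},{"delta_pos":[0.4,-1,0],"dr":[3,0,0]},{"delta_pos":[0.2,-0.7,0],"dr":[4,0,0]},{"delta_pos":[0,-0.3,0],"dr":[0,0,0]},{"delta_pos":[0,0,0],"dr":[0,0,0]},{"delta_pos":[0,0,0],"dr":[0,0,0]}]'
python3 - <<'E'
from h import *
s=get_state();print(s['eef_pos'],s['ee_rot'])
for n in('top','side'):
    a=grab_frame(n)
    print(n,[(round(m['conf'],2),np.round(m['location'],1),ray(n,m['location'],.13)[:2].round(3)) for m in find_in(n,'syringe')])
u=proj('side',s['eef_pos']).astype(int);print(u)
save('side','s8.png',(u[0]-70,u[1]-50,u[0]+70,u[1]+90) ,4)
E
```

```text
t: 21.85
eef_pos: [0.5815, -0.2588, 0.1465]
ee_rot: [-3.141, 0.001, -0.009]
force: [0.8, 0.6, 0.1]
width: 0.013
gripper_force: 10.0
t: 22.45
eef_pos: [0.6138, -0.3471, 0.1463]
ee_rot: [-3.019, 0.002, -0.009]
force: [0.8, 0.1, 0.2]
width: 0.0129
gripper_force: 10.0
[ 0.61378835 -0.34712897  0.14633035] [-3.01946511e+00  2.22548442e-03 -9.04099519e-03]
top []
side [(0.82, array([363.4, 240. ]), array([ 0.584, -0.338]))]
[378 229]
```

View pics/s8.png

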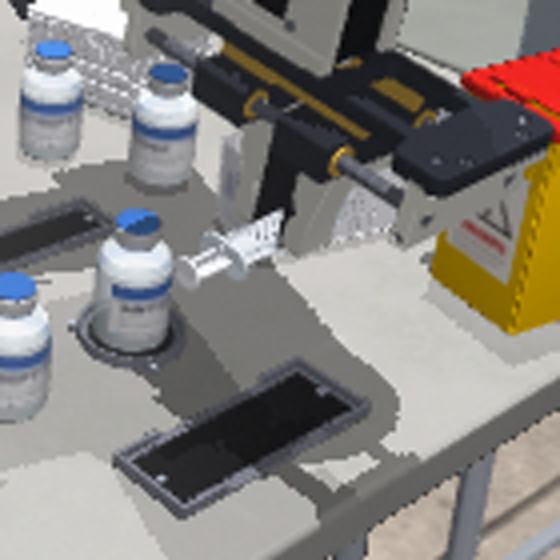

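The syringe is held level, with its plunger end at crop (188,272), above and parallel to the oblong nest. Checking its lengthwise position.

Run:
```python
from h import *
print('plunger',ray('side',(188/4+308,272/4+179),.13), 'flange',ray('side',(225/4+308,250/4+179),.13))
for y in (-.344,-.347): print(proj('side',[.555,y,.13]),proj('side',[.545,y,.13]))
print('nest near end corners', [ray('side',(c/4+308,r/4+179),.008)[:2].round(4) for c,r in((116,462),(185,515),(300,360),(370,407))])
```

```text
plunger [ 0.55349657 -0.34537765  0.13      ] flange [ 0.58130419 -0.34269298  0.13      ]
[355.03798386 246.39836817] [351.2546249 248.1874103]
[356.18909813 247.12573394] [352.4026362  248.92481851]
nest near end corners [array([ 0.5368, -0.3256]), array([ 0.5374, -0.3739]), array([ 0.678 , -0.3241]), array([ 0.6767, -0.3737])]
```

```bash
python3 -m handwheel '[{"delta_pos":[-0.1,0.03,-0.5],"dr":[0,0,0]},{"delta_pos":[0,0,-0.9],"dr":[0,0,0]},{"delta_pos":[0,0,-0.9],"dr":[0,0,0]},{"delta_pos":[0,0,-0.8],"dr":[0,0,0]},{"delta_pos":[0,0,-0.4],"dr":[0,0,0]},{"delta_pos":[0,0,-0.2],"dr":[0,0,0]},{"delta_pos":[0,0,0],"dr":[0,0,0]},{"delta_pos":[0,0,0],"dr":[0,0,0]}]' && python3 -m handwheel '[{"delta_pos":[0,0,-0.06],"dr":[0,0,0]},{"delta_pos":[0,0,0],"dr":[0,0,0]},{"delta_pos":[0,0,0],"dr":[0,0,0]}]'
```

```text
t: 23.5
eef_pos: [0.6122, -0.3469, 0.0372]
ee_rot: [-3.02, -0.001, -0.008]
force: [0.7, -0.3, -0.5]
width: 0.0126
gripper_force: 10.0
t: 23.8
eef_pos: [0.6116, -0.3468, 0.0347]
ee_rot: [-3.02, 0.0, -0.009]
force: [0.9, -0.1, -0.9]
width: 0.0128
gripper_force: 10.0
```

```bash
python3 -m handwheel '[{"delta_pos":[0,0,-0.05],"dr":[0,0,0]},{"delta_pos":[0,0,-0.04],"dr":[0,0,0]},{"delta_pos":[0,0,0],"dr":[0,0,0]},{"delta_pos":[0,0,0],"dr":[0,0,0]}]' && python3 -m handwheel '[{"delta_pos":[0,0,0],"dr":[0,0,0]},{"delta_pos":[0,0,0],"dr":[0,0,0]},{"delta_pos":[0,0,0],"dr":[0,0,0]},{"delta_pos":[0,0,0],"dr":[0,0,0]}]' 0.3 && python3 -m handwheel '[{"delta_pos":[0,-0.05,0.4],"dr":[0,0,0]},{"delta_pos":[0,-0.05,0.7],"dr":[0,0,0]},{"delta_pos":[0,0,0.8],"dr":[0,0,0]},{"delta_pos":[0,0,0.9],"dr":[-3,0,0]},{"delta_pos":[0,0,0.9],"dr":[-4,0,0]},{"delta_pos":[-0.4,0.4,0],"dr":[0,0,0]},{"delta_pos":[-0.8,0.9,0],"dr":[0,0,0]},{"delta_pos":[-0.8,1,0],"dr":[0,0,0]},{"delta_pos":[-0.8,1,0],"dr":[0,0,0]},{"delta_pos":[-0.8,1,0],"dr":[0,0,0]}]'
```

```text
t: 24.2
eef_pos: [0.6113, -0.3467, 0.0313]
ee_rot: [-3.019, 0.001, -0.009]
force: [0.3, 0.4, -0.8]
width: 0.0129
gripper_force: 10.0
t: 24.6
eef_pos: [0.6114, -0.3467, 0.0314]
ee_rot: [-3.019, 0.001, -0.009]
force: [-0.0, -0.5, -0.1]
width: 0.0304
gripper_force: 0.0
t: 25.6
eef_pos: [0.5026, -0.2199, 0.1433]
ee_rot: [3.141, -0.001, -0.009]
force: [0.7, 0.7, -0.2]
width: 0.0308
gripper_force: 0.0
```

```bash
python3 -m handwheel '[{"delta_pos":[-0.5,0.6,0],"dr":[0,0,2]},{"delta_pos":[-0.6,0.9,0],"dr":[0,0,2]},{"delta_pos":[-0.6,1,-0.4],"dr":[0,0,2]},{"delta_pos":[-0.4,0.9,-0.6],"dr":[0,0,2]},{"delta_pos":[-0.1,0.4,-0.6],"dr":[0,0,0]},{"delta_pos":[0,0,-0.6],"dr":[0,0,0]},{"delta_pos":[0,0,-0.4],"dr":[0,0,0]},{"delta_pos":[0,0,0],"dr":[0,0,0]}]' 0 12
python3 - <<'E'
from h import *
s=get_state();print(s['eef_pos'],s['ee_rot'])
a=grab_frame('side').astype(int)
# dark forceps pixels, tips visible beside gripper
g=a.max(2); bg=cv2.medianBlur(g.astype(np.uint8),31).astype(int)
for m in find_in('side','forceps')+mark_of('side','forceps'): print(round(m['conf'],2),np.round(m['location']),ray('side',m['location'],.005)[:2].round(4))
save('side','s9.png',(170,195,330,315),5)
E
```

```text
t: 26.4
eef_pos: [0.4369, -0.1066, 0.064]
ee_rot: [3.141, 0.002, 0.131]
force: [-0.2, 0.1, 0.6]
width: 0.0438
gripper_force: 0.0
[ 0.43685301 -0.10664077  0.06396653] [3.14148657e+00 1.51760673e-03 1.31160475e-01]
0.77 [234. 267.] [ 0.4137 -0.117 ]
0.77 [243. 266.] [ 0.4337 -0.1266]
0.66 [281. 225.] [ 0.6101 -0.0311]
```

View pics/s9.png

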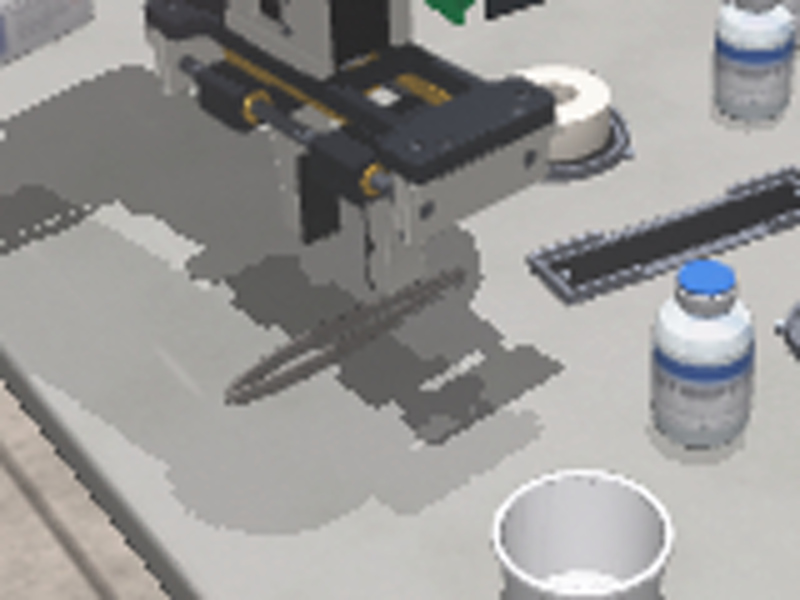

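The forceps show from (230,398) to (463,272) in the crop, with the jaws above them. I'll check the mid-length.

Run:
```python
from h import *
for b in (0,1.3):
    p,q=[ray('side',(c/5+170-b,r/5+195),.006)[:2] for c,r in((228,399),(465,271))]
    print(p,q,(p+q)/2,np.linalg.norm(q-p),np.degrees(np.arctan2(*(q-p)[::-1])))
```

```text
[ 0.36666879 -0.11855721] [ 0.5064309  -0.09897782] [ 0.43654985 -0.10876751] 0.1411268916737171 7.974712412179029
[ 0.36434195 -0.11685401] [ 0.50388896 -0.09711022] [ 0.43411545 -0.10698211] 0.14093681408735326 8.053034666755947
```

```bash
python3 -m handwheel '[{"delta_pos":[-0.05,0,-0.6],"dr":[0,0,0]},{"delta_pos":[0,0,-0.5],"dr":[0,0,0]},{"delta_pos":[0,0,-0.25],"dr":[0,0,0]},{"delta_pos":[0,0,0],"dr":[0,0,0]}]' && python3 -m handwheel '[{"delta_pos":[0,0,0],"dr":[0,0,0]},{"delta_pos":[0,0,0],"dr":[0,0,0]},{"delta_pos":[0,0,0],"dr":[0,0,0]},{"delta_pos":[0,0,0],"dr":[0,0,0]},{"delta_pos":[0,0,0],"dr":[0,0,0]}]' 1 12 && python3 -m handwheel '[{"delta_pos":[0,0,0.3],"dr":[0,0,0]},{"delta_pos":[0,0,0.6],"dr":[0,0,0]},{"delta_pos":[0,0,0.8],"dr":[0,0,0]},{"delta_pos":[0,0,0.9],"dr":[0,0,0]},{"delta_pos":[0,0,0.9],"dr":[0,0,0]},{"delta_pos":[0,0,0.3],"dr":[0,0,0]},{"delta_pos":[0,0,0],"dr":[0,0,0]}]'
```

```text
t: 27.0
eef_pos: [0.4357, -0.1069, 0.0236]
ee_rot: [3.141, 0.001, 0.131]
force: [-0.7, 0.6, -0.6]
width: 0.0436
gripper_force: 0.0
t: 27.5
eef_pos: [0.4362, -0.1066, 0.0242]
ee_rot: [3.142, -0.001, 0.131]
force: [0.4, 0.0, 1.6]
width: 0.017
gripper_force: 12.0
t: 28.2
eef_pos: [0.4367, -0.1065, 0.1395]
ee_rot: [-3.141, -0.004, 0.131]
force: [-0.2, -0.5, -0.5]
width: 0.0175
gripper_force: 11.9
```

```bash
python3 -m handwheel '[{"delta_pos":[0.3,-0.1,0],"dr":[0,0,-1.9]},{"delta_pos":[0.7,-0.1,0],"dr":[0,0,-1.9]},{"delta_pos":[0.9,-0.1,0],"dr":[0,0,-1.9]},{"delta_pos":[0.9,-0.1,0],"dr":[0,0,-1.9]},{"delta_pos":[0.9,-0.1,0],"dr":[0,0,-1.9]},{"delta_pos":[0.9,-0.1,0],"dr":[0,0,-1.9]},{"delta_pos":[0.8,-0.1,0],"dr":[-2,0,-1.9]},{"delta_pos":[0.6,-0.12,0],"dr":[-3,0,0]},{"delta_pos":[0,0,0],"dr":[0,0,0]},{"delta_pos":[0,0,0],"dr":[0,0,0]}]'
python3 - <<'E'
from h import *
s=get_state();print(s['eef_pos'],s['ee_rot'])
a=grab_frame('side')
for f in find_in,mark_of:
  for m in f('side','forceps')[:2]: print(round(m['conf'],2),np.round(m['location']),ray('side',m['location'],.115)[:2].round(4))
for k in('syringe','nest_syringe'):
  for m in find_in('side',k)[:2]: print(k,round(m['conf'],2),np.round(m['location']),ray('side',m['location'],.006)[:2].round(4))
E
```

```text
t: 29.2
eef_pos: [0.6151, -0.1312, 0.1353]
ee_rot: [3.055, -0.004, -0.102]
force: [-0.9, 0.3, -0.5]
width: 0.0169
gripper_force: 11.9
[ 0.61514442 -0.1311962   0.13534867] [ 3.0546071  -0.00417871 -0.10155772]
0.69 [296. 205.] [ 0.5834 -0.1275]
0.74 [309. 206.] [ 0.6047 -0.1493]
syringe 0.95 [363. 280.] [ 0.6148 -0.3243]
syringe 0.68 [343. 250.] [ 0.6592 -0.2154]
nest_syringe 0.83 [371. 291.] [ 0.603  -0.3574]
```

```bash
python3 -m handwheel '[{"delta_pos":[0.03,0.04,-0.5],"dr":[0,0,0]},{"delta_pos":[0,0,-0.8],"dr":[0,0,0]},{"delta_pos":[0,0,-0.8],"dr":[0,0,0]},{"delta_pos":[0,0,-0.7],"dr":[0,0,0]},{"delta_pos":[0,0,-0.4],"dr":[0,0,0]},{"delta_pos":[0,0,-0.15],"dr":[0,0,0]},{"delta_pos":[0,0,0],"dr":[0,0,0]},{"delta_pos":[0,0,0],"dr":[0,0,0]}]' && python3 -m handwheel '[{"delta_pos":[0,0,-0.06],"dr":[0,0,0]},{"delta_pos":[0,0,-0.06],"dr":[0,0,0]},{"delta_pos":[0,0,0],"dr":[0,0,0]},{"delta_pos":[0,0,0],"dr":[0,0,0]}]'
```

```text
t: 30.25
eef_pos: [0.6175, -0.1301, 0.0384]
ee_rot: [3.055, -0.01, -0.101]
force: [-0.1, 0.5, 0.2]
width: 0.0172
gripper_force: 11.9
t: 30.65
eef_pos: [0.6168, -0.1301, 0.0339]
ee_rot: [3.055, -0.008, -0.101]
force: [-0.1, 0.0, -1.2]
width: 0.0169
gripper_force: 11.9
```

```bash
python3 -m handwheel '[{"delta_pos":[0,0,-0.06],"dr":[0,0,0]},{"delta_pos":[0,0,-0.05],"dr":[0,0,0]},{"delta_pos":[0,0,0],"dr":[0,0,0]},{"delta_pos":[0,0,0],"dr":[0,0,0]}]' && python3 -m handwheel '[{"delta_pos":[0,0,-0.05],"dr":[0,0,0]},{"delta_pos":[0,0,0],"dr":[0,0,0]},{"delta_pos":[0,0,0],"dr":[0,0,0]}]'
```

```text
t: 31.05
eef_pos: [0.6168, -0.1301, 0.0304]
ee_rot: [3.055, -0.008, -0.101]
force: [0.5, -0.8, -0.5]
width: 0.017
gripper_force: 11.9
t: 31.35
eef_pos: [0.6168, -0.1301, 0.0289]
ee_rot: [3.055, -0.008, -0.101]
force: [0.4, 0.3, 0.5]
width: 0.0168
gripper_force: 11.9
```

```bash
python3 -m handwheel '[{"delta_pos":[0,0,0],"dr":[0,0,0]},{"delta_pos":[0,0,0],"dr":[0,0,0]},{"delta_pos":[0,0,0],"dr":[0,0,0]},{"delta_pos":[0,0,0],"dr":[0,0,0]}]' 0.35 && python3 -m handwheel '[{"delta_pos":[0,0,0.3],"dr":[0,0,0]},{"delta_pos":[0,0,0.6],"dr":[0,0,0]},{"delta_pos":[0,0,0.9],"dr":[0,0,0]},{"delta_pos":[0,0,1],"dr":[2,0,0]},{"delta_pos":[0,0,1],"dr":[3,0,0]},{"delta_pos":[-0.5,0,1],"dr":[0,0,0]},{"delta_pos":[-0.8,0,1],"dr":[0,0,0]},{"delta_pos":[-0.9,0,1],"dr":[0,0,0]},{"delta_pos":[-0.9,0,1],"dr":[0,0,0]},{"delta_pos":[-0.9,0.5,1],"dr":[0,0,0]}]' && python3 -m handwheel '[{"delta_pos":[-0.9,0.8,1],"dr":[0,0,0]},{"delta_pos":[-0.8,1,0.8],"dr":[0,0,0]},{"delta_pos":[-0.3,1,0],"dr":[0,0,0]},{"delta_pos":[0,1,0],"dr":[0,0,0]},{"delta_pos":[0,1,0],"dr":[0,0,0]},{"delta_pos":[0,1,0],"dr":[0,0,0]},{"delta_pos":[0,1,0],"dr":[0,0,0]},{"delta_pos":[0,1,0],"dr":[0,0,0]},{"delta_pos":[0,1,0],"dr":[0,0,0]},{"delta_pos":[0,1,0],"dr":[0,0,0]}]'  && python3 -m handwheel '[{"delta_pos":[0,1,0],"dr":[0,0,0]},{"delta_pos":[0,1,0],"dr":[0,0,0]},{"delta_pos":[0,1,0],"dr":[0,0,0]},{"delta_pos":[0,1,0],"dr":[0,0,0]},{"delta_pos":[0,1,0],"dr":[0,0,0]},{"delta_pos":[0,1,0],"dr":[0,0,0]},{"delta_pos":[0,0,0],"dr":[0,0,0]}]'
python3 - <<'E'
from h import *
P=dict(vial=(.6235,-.243),tape=(.617,-.0145),syringe=(.609,-.344),forceps=(.6155,-.132))
for n in('top','side'):
    a=grab_frame(n); cv2.imwrite(f'pics/{n}F.png',a[:,:,::-1])
    for k in P:
        for f in(find_in,mark_of):
            for m in f(n,k)[:2]+f(n,'nest_'+k)[:1]: print(n,k,f.__name__,round(m['conf'],2),np.round(m['location']),ray(n,m['location'],.003)[:2].round(4))
    for k in('carton','tub'): print(n,k,[(round(m['conf'],2),np.round(m['location'],1)) for m in mark_of(n,k)[:1]])
E
```

```text
t: 31.75
eef_pos: [0.6168, -0.1301, 0.029]
ee_rot: [3.055, -0.008, -0.101]
force: [-0.1, 0.6, -0.2]
width: 0.0283
gripper_force: 0.0
t: 32.75
eef_pos: [0.4953, -0.1158, 0.2948]
ee_rot: [3.142, 0.0, -0.102]
force: [1.7, 0.9, 0.4]
width: 0.0283
gripper_force: 0.0
t: 33.75
eef_pos: [0.4363, 0.18, 0.3478]
ee_rot: [-3.141, -0.0, -0.101]
force: [0.1, 0.9, -0.5]
width: 0.0283
gripper_force: 0.0
t: 34.45
eef_pos: [0.4364, 0.3615, 0.3466]
ee_rot: [3.141, 0.001, -0.099]
force: [-0.5, -0.4, -0.8]
width: 0.0284
gripper_force: 0.0
top vial call 0.88 [284. 150.] [ 0.743  -0.0436]
top vial call 0.76 [368. 193.] [ 0.624  -0.2515]
top vial call 0.67 [357. 197.] [ 0.6132 -0.2234]
top vial call 0.78 [314. 140.] [ 0.7669 -0.1212]
top vial call 0.69 [284. 156.] [ 0.7261 -0.0417]
top vial call 0.67 [270. 198.] [ 0.6169 -0.0048]
top tape call 0.74 [273. 203.] [ 0.6044 -0.0122]
top tape call 0.69 [275. 206.] [ 0.5953 -0.0176]
top tape call 0.88 [274. 197.] [ 0.6187 -0.016 ]
top syringe call 0.79 [404. 202.] [ 0.5991 -0.3429]
top syringe call 0.83 [402. 198.] [ 0.6098 -0.3372]
top syringe call 0.56 [400. 199
[... 770 characters left out ...]
ape call 0.55 [281. 224.] [ 0.6134 -0.0275]
side tape call 0.54 [282. 227.] [ 0.6074 -0.0384]
side tape call 0.45 [344. 266.] [ 0.6214 -0.259 ]
side tape call 0.61 [280. 220.] [ 0.6239 -0.0091]
side syringe call 0.71 [362. 281.] [ 0.616  -0.3211]
side syringe call 0.68 [373. 292.] [ 0.6061 -0.3608]
side syringe call 0.84 [365. 284.] [ 0.6143 -0.3318]
side syringe call 0.47 [167. 200.] [0.4215 0.2917]
side forceps call 0.83 [303. 242.] [ 0.6083 -0.1268]
side forceps call 0.75 [308. 243.] [ 0.613  -0.1391]
side forceps call 0.49 [308. 243.] [ 0.6146 -0.1403]
side forceps call 0.89 [304. 240.] [ 0.6145 -0.1224]
side carton [(0.96, array([166.3, 199.1]))]
side tub [(0.77, array([287.1, 317.6]))]
```

My 14 views are used up, so I verify the syringe and forceps numerically against their nest frames, using the saved pictures.

Run:
```python
from h import *
N=dict(syringe=(.6085,-.344,-.5),forceps=(.6155,-.132,-5.4))
for n in('top','side'):
  G=cv2.imread(f'pics/{n}F.png').max(2)
  for k,(x,y,a) in N.items():
    c,s=np.cos(np.radians(a)),np.sin(np.radians(a))
    print(n,k,'rows: across +30..-30 mm, cols: along -84..84 step 6')
    for v in range(32,-33,-4):
        r=[]
        for u in range(-84,85,6):
            q=proj(n,[x+(u*c-v*s)/1e3,y+(u*s+v*c)/1e3,.006]); r.append(int(cv2.getRectSubPix(G,(1,1),(float(q[0]),float(q[1])))[0,0]))
        print('%4d'%v,' '.join('%3d'%t for t in r))
```

```text
top syringe rows: across +30..-30 mm, cols: along -84..84 step 6
  32 158 160 154 152 154 152 144 145 151 157 150 153 153 156 155 157 152 148 151 157 157 151 159 156 151 154 157 157 159
  28 159 161 141 110 116 120  97  96 136 135 129 124 121 130 132 143 132 120 120 121 121 124 128 105 102 119 152 160 159
  24 159 159 132 106 107 123 128 121 132 131 132 131 121 123 126 134 126 131 124 122 112 119 113 104 102 107 153 156 156
  20 158 158 134 121  84  85  91  99 102  93  88  89  95  97 102 106  86  87  89  94  97  96  96  93 100 114 154 157 155
  16 158 158 133 122  52  48  49  48  54  51  46  47  45  46  47  48  46  50  43  45  47  47  47  49  66 106 152 157 155
  12 157 156 129 117  52  43  41  39  88  56  43  48  50  50  47  41  39  43  49  49  46  44  40  42  61 107 150 159 155
   8 155 156 129 111  78  70  72  76 109 103 102 110 116 119  91  85 108 114 118 126 125  94  38  33  60 108 150 155 155
   4 157 157 137 110 145 165 172 181 170 161 164 160 162 163 144 137 153 153 154 158 158 145  87  76  98 107 152 155 156
   0 157 157 139 103 153 163 161 168 163 172 171 170 171 169 162 14
[... 6689 characters left out ...]
 67  73  61  63  66  60  60  66  66  57  57  58  53  53  58  53  50  65  68  50  72  92  72 150
 -16 112 130 112  98 116 129 114  98  99 101 100 115 100 106 105  90 104  95 122  99 111  95 138  92 103 136 117 105 187
 -20 122  98  97  90  94  97  93  91 140 147 139 147 147 141 143 144 143 138 148 146 122  85  93  89  87  93  90 100 203
 -24 130 108  95 110 107  95  90 101 119 110 101 143 162  99 118 121 108  98 139 128  90 100  95  83  99  95  92 139 187
 -28 169 152 156 173 163 155 157 165 157 155 166 213 211 171 169 172 158 159 175 172 157 170 163 148 173 168 115 158 175
 -32 178 178 177 177 178 179 178 178 179 177 199 219 219 215 184 179 179 179 179 179 179 179 180 175 199 215 109 133 115
```

```bash
python3 -c "
from station import *
print(job_done())"
```

```text
the job is handed in; nothing more can be done
None
```

The job is handed in at about 35 s: the vial, tape roll, syringe and forceps were each set in their nests. The last pictures, checked by network readings and pixel values because my views were used up, showed the syringe and forceps inside their rims, both cameras the carton where it was and the side camera the tub (the top camera gave no usable reading of it).

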